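# Discard a swollen battery pack from the charging stand

## Task

One of the two battery packs in the charging stand has swollen: its top bulges. Bring the smoked glass bowl up against the front of the stand, below the open end of that pack's bay, and only then slide the swollen pack out of its bay so that it drops into the bowl. Press on it gently, keep the bowl upright, and leave the flat pack and everything else where they are.

Things in the scene. Friction and masses are not known exactly. Their poses are not given: they have to be found in the camera images.
- stand: Black charging stand, fixed, 100 (x) x 130 (y) mm; origin centre of underside, front face at x = -50 mm looks towards the robot. In its top two slick bays centred at y = +32 and -32 mm: x from -50 to +7 mm, 40 mm wide, floor 49 mm above the cabinet top, ribs beside them 58 mm high; open above and in front, closed behind by a housing 64 mm high. Packs slide easily in them; fingertips grip better
- swollen_center (a point): Centre (half-way up the slab) of the swollen pack: loose grey slab 56 (x) x 37 (y) x 9 mm, about 60 g, with a smooth bulge on top, 35 mm across, 5.5 mm high at the middle. Starts fully home on the floor of either bay (varies), 0.5 mm from its back, slab flush with the ribs so that it cannot be gripped; axes parallel to the stand's. Comes out to the front (-x)
- flat_center (a point): Centre (half-way up) of the good battery pack in the other bay: same slab, same material, flat top without bulge
- bowl_center (a point): Centre (on its axis, 21 mm up) of the loose smoked glass bowl, round, 42 mm high, about 0.35 kg; outer radius 46 mm at the foot, 62 mm at 12 mm height, 68 mm at the rim; wall 5 mm, inner floor 6 mm up. Starts to one side of the stand. Slides on the cabinet top when pushed, or dragged by a fingertip against the inside of its wall
- candle: White ceramic candle jar, 80 mm across, 68 mm high, loose, to the other side of the stand from the bowl; origin at the centre of its underside
- remote: Orange remote lying flat, 165 (x) x 44 (y) x 18 mm, loose; origin at the centre of its underside
- keyring: Steel keychain ring lying flat, 36 mm across, 4 mm thick, loose; origin at the centre of its underside
- coasters: Stack of cork coasters, 96 mm across, 18 mm high, loose; origin at the centre of its underside
- jewelbox: Wooden jewelry box with closed hinged lid, fixed, 130 (x) x 170 (y) x 78 mm with a knob in front; origin at the centre of its underside
Mind the look-alikes: they are no part of the job. What is shaped like the part that bears swollen_center but blue is not meant. Of the things that look like the part that bears bowl_center, the smaller one is meant.

How it is judged:
On the way:
1. bowl upright on the cabinet top, within 22 mm of the stand's front and 30 mm of the bay's middle line, while the swollen pack still lies in its bay (moved less than 10 mm) (x of bowl_center in the frame of swollen_center between -0.118 and -0.07 m and y of bowl_center in the frame of swollen_center between -0.03 and 0.03 m and height (world z) of bowl_center below 0.027 m and angle between bowl_center's own z axis and vertical below 0.12 rad and distance of swollen_center from where it was at the start of the episode below 0.01 m), for 0.2 s.
At the end, for the whole second after the job is handed in: Swollen pack at rest in the bowl (centre within 55 mm of its axis, lower than 45 mm); bowl upright (0.12 rad), still, on the cabinet top, its centre 40 to 150 mm before the stand's front and within 100 mm of its middle line; flat pack moved less than 6 mm (horizontal distance between swollen_center and bowl_center below 0.055 m and height (world z) of swollen_center between 0.005 and 0.045 m and height (world z) of bowl_center between 0.015 and 0.027 m and angle between bowl_center's own z axis and vertical below 0.12 rad and x of bowl_center in the frame of stand between -0.2 and -0.09 m and y of bowl_center in the frame of stand between -0.1 and 0.1 m and linear speed of each of swollen, bowl below 0.02 m/s and distance of flat_center from where it was at the start of the episode below 0.006 m); the robot touches nothing.
It fails at once if the swollen pack is pressed with more than 40 N (contact force between the fingers and swollen above 40 N).
It fails at once if the bowl is tipped by more than 0.4 rad (angle between bowl_center's own z axis and vertical above 0.4 rad).
It fails at once if the flat pack is moved by more than 10 mm (distance of flat_center from where it was at the start of the episode above 0.01 m).
It fails at once if the candle, remote, keychain ring or coasters are moved by more than 30 mm (distance of any of candle, remote, keyring, coasters from where it was at the start of the episode above 0.03 m).
It also fails if it takes over 67 s, if anything falls off the work surface, if the arm or the gripper's body presses on something with over 40 N, if the wrist force passes 120 N, or if a joint passes its speed limit or range.

## Robot

A 6-joint arm with a two-finger parallel gripper is mounted at the origin on the work surface. World frame = base frame: x ahead of the robot, y to its left, z up, the work surface at z = 0. Lengths are in m, angles in rad, forces in N, time in s.
With the tool pointing down it reaches from about 0.325 to 0.85 m from the base axis. Payload 4.4 kg.
Tool frame: the origin (TCP) lies at the very end of the fingers, on their centre line; the grasp point (between the pads) lies 19 mm behind it; z points along the fingers, y is the direction in which the jaws open and shut (so a half turn about z gives the same grasp; the last joint's range is limited). The gripper opens to 94 mm and grips with 3 to 60 N. Pads are 16 mm wide; open, the fingers measure 119 mm over their backs; the gripper's body (75 mm by 177 mm) begins 78 mm behind the grasp point.
Start: joints at [1.171, 0.207, 1.542, -0, 1.393, -0.15], TCP at [0.142, 0.557, 0.181] pointing down, gripper open.
Joint ranges: [-2.73, 2.73], [-0.86, 2.22], [0.23, 2.46], [-1.11, 4.25], [0.08, 2.63], [-2.82, 2.82]. Speed limits (rad/s): [2.79, 2.79, 3.14, 3.14, 3.14, 3.14].

## Interface

Orientations are given as a unit quaternion [x, y, z, w].
In Python, from cell import sense, camera, hand_in, look_for, outline_of gives the robot as it stands. The module is installed in compiled form; this text tells all that it offers.
- The arm moves only by the tool move_arm, never from a script. Its argument "rows" is text: rows parted by semicolons, each of 7 numbers parted by spaces: the closure, from -1 (fully open) to 1 (shut), then the shift along the tool's x, y, z in m, then the turn, a rotation vector about the tool's x, y, z in rad. In form: gripper tx ty tz rx ry rz; .... A call has 1 to 10 rows; each row is the pose to reach, as a shift and turn from the pose commanded when the call began, along the tool's axes at that moment; what a row does not reach only later rows make up. A row lasts 1/8 s, in which the tool goes at most 62.5 mm and 10.7 degrees, less where a joint would pass 70% of its speed; a pose out of reach is approached as far as the arm can. A call with a gripper value outside its range is refused whole. The fingers move at their own pace and stop on an object; "grip_force" is the grip in N (left out, the last holds). Time passes only in rows, so rows that repeat a pose let the fingers close. It gives the time, the measured TCP pose, the force and the opening at its end, in the units of the state.
- sense(): the state, without advancing time (a new reading comes with each control period).
- camera(name): name is "side" or "top"; returns a dict with "image" (384x512x3 uint8, red, green, blue), "depth" (384x512 float32, m along the optical axis (not along the pixel's ray), 0 where there is no reading), "mtx" (3x3 intrinsics, pixels), "T" (4x4, takes a point from camera to world coordinates). Camera axes: x right, y down, z forward; pixel columns grow to the right and rows downward; lengths in m; the calibration is good to about 2 mm. A picture is of the moment at which its call begins.
- hand_in(): hands the job in, once; it reports no verdict.
Trained networks look in the newest picture that a camera, given by its name, has taken for a name from the list of things; names that differ only in an ending like _2 or _b are one class to them, and where a whole thing is asked for, a point or a joint stands for the part that bears it (a point fixed in the world has none). Each returns a list of dicts, best first, with "confidence" (0 to 1); they miss things now and then, are a little off and sometimes report something else, mostly with a low value. They report only what shows in the picture. A call takes as long as a camera call. They do not tell look-alikes from the thing itself.
- look_for(name, camera): "position" ([x, y, z] in m, in the coordinates of the camera as it stood for that picture, good to about 4 mm: the middle of the surface that is visible of it).
- outline_of(name, camera): "mask" (384x512 bool, what is visible of it).
The state is a dict: "time": time; "joint_positions": joint angles; "qd": joint speeds; "joint_torque": joint torques, N m; "tool_pos": TCP position; "eef_rot": TCP orientation; "wrist_force": force on the tool from outside, world axes, zero at the start; "moment": the same for the moment, N m; "gripper_width": opening from 0.0 (shut) to 1.0 (fully open).
Only numpy, scipy, OpenCV 4.12 (cv2) and the standard library are available. Lean on these libraries where they do the work, as an engineer would, in place of code of your own. Each camera call takes 0.05 s, during which the arm holds its last target.

## Working session

There is one attempt and no reset: what is moved stays moved. The work goes in short steps, Python scripts to look and compute and a tool call to move; the robot and the scene stay as the last step left them, time stands still between calls to the robot, and variables do not carry over. Pictures are saved under pics/ and viewed, and the job is handed in when it is done.

Besides the shell and the picture viewer there is one more tool, called after "Request:" by a JSON object that holds its "name" and its "arguments". move_arm: Moves the arm, as the interface text tells. Its arguments: {"type":"object","properties":{"rows":{"type":"string"},"grip_force":{"type":"number"}},"required":["rows"]}

```bash
mkdir -p pics; cat > h.py <<'E'
import numpy as np, cv2
from cell import sense, camera, hand_in, look_for, outline_of
def w(c,p): return (c["T"]@np.r_[p,1])[:3]
def cloud(c):
    d=c["depth"];v,u=np.indices(d.shape);K=c["mtx"]
    P=np.stack([(u-K[0,2])*d/K[0,0],(v-K[1,2])*d/K[1,1],d],-1)
    return P@c["T"][:3,:3].T+c["T"][:3,3]
def save(c,n): cv2.imwrite("pics/"+n,c["image"][:,:,::-1])
E
python3 - <<'E'
from h import *
np.set_printoptions(precision=4,suppress=True)
s=sense();print(s["time"],s["tool_pos"],s["eef_rot"],s["gripper_width"],s["wrist_force"])
for n in ("top","side"):
    c=camera(n);save(c,n+"0.png")
    print(n,c["T"][:3,3])
    P=cloud(c)
    for k in ("stand","swollen_center","flat_center","bowl_center","candle","remote","keyring","coasters","jewelbox"):
        for r in look_for(k,n)[:3]: print(k,w(c,r["position"]),round(r["confidence"],2))
E
```

```text
0.0 [0.1413 0.5565 0.1797] [ 0.124   0.9923 -0.0011 -0.0003] 1.0030758468476852 [-0.0819 -0.1156 -0.5273]
top [ 0.2999 -0.037   1.4556]
stand [0.6462 0.0497 0.0614] 0.84
stand [ 0.7509 -0.2009  0.0213] 0.42
swollen_center [0.4361 0.1864 0.012 ] 0.62
swollen_center [0.6064 0.0769 0.058 ] 0.56
flat_center [0.6233 0.0144 0.0588] 0.7
bowl_center [ 0.5321 -0.2599  0.0061] 0.98
bowl_center [ 0.293  -0.1895  0.012 ] 0.64
remote [ 0.7489 -0.1951  0.0187] 0.87
remote [0.6447 0.0506 0.0621] 0.66
keyring [0.7242 0.3233 0.0792] 0.62
coasters [ 0.6414 -0.3809  0.0159] 0.86
jewelbox [0.7238 0.3251 0.0792] 0.8
side [0.4627 0.6607 0.874 ]
stand [0.6396 0.0938 0.0569] 0.85
swollen_center [0.4386 0.1934 0.0081] 0.9
swollen_center [0.6014 0.0806 0.0593] 0.82
flat_center [0.6244 0.0121 0.0605] 0.69
bowl_center [ 0.522  -0.2711  0.0146] 0.75
bowl_center [ 0.295  -0.2131  0.0194] 0.65
candle [0.5245 0.2886 0.0688] 0.75
remote [ 0.7529 -0.1908  0.0211] 0.94
keyring [0.7617 0.0116 0.005 ] 0.48
coasters [ 0.6367 -0.373   0.0191] 0.59
jewelbox [0.7281 0.3463 0.0786] 0.8
```

View pics/top0.png

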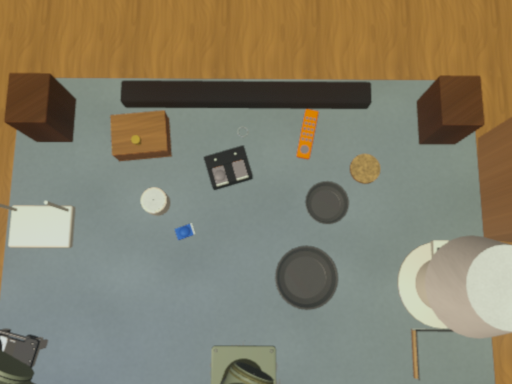

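View pics/side0.png

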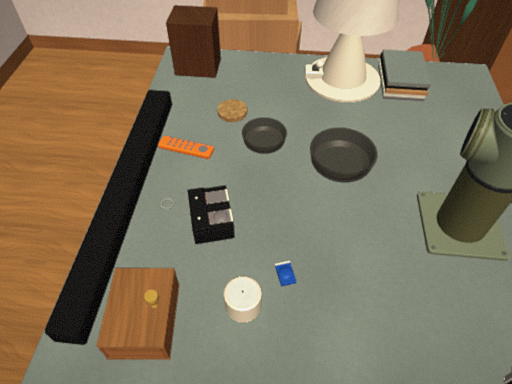

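The small bowl is at top pixel (327,202) and the bigger look-alike at (307,277). The stand is at (228,168), turned, with grey packs at (220,175) and (240,170). The blue thing at (184,231) is a decoy. Next I'll measure the stand's pose, which pack bulges, and the bowl.

```bash
python3 - <<'E'
from h import *
np.set_printoptions(precision=4,suppress=True)
for n in ("top","side"):
    c=camera(n);P=cloud(c)
    m=outline_of("stand",n)[0]["mask"]
    box=(abs(P[...,0]-.645)<.1)&(abs(P[...,1]-.05)<.12)&(P[...,2]>.04)
    q=P[box]; print(n,len(q))
    sil=q[:,:2].astype(np.float32)
    r=cv2.minAreaRect(sil); print("rect",r, cv2.boxPoints(r).round(4).tolist())
    u=box&(P[...,2]>.045)&(c["image"].mean(-1)>90)
    k,l,st,ce=cv2.connectedComponentsWithStats(u.astype(np.uint8))
    for i in range(1,k):
        if st[i,4]>25:
            a=P[l==i]; print(ce[i],st[i,4],a.mean(0),np.percentile(a[:,2],[5,50,95,100]))
    # bowl
    B=P[(abs(P[...,0]-.53)<.1)&(abs(P[...,1]+.265)<.1)&(P[...,2]>.032)&(P[...,2]<.06)&(c["image"].mean(-1)<110)]
    print("rim",len(B),cv2.minEnclosingCircle(B[:,:2].astype(np.float32)),B[:,2].max())
    x,y,wd,ht=cv2.boundingRect(box.astype(np.uint8)); print(x,y,wd,ht)
    im=c["image"][y-12:y+ht+12,x-12:x+wd+12,::-1]
    cv2.imwrite(f"pics/st_{n}.png",cv2.resize(im,None,fx=6,fy=6,interpolation=cv2.INTER_CUBIC))
E
```

```text
top 1387
rect ((0.635378360748291, 0.05242959037423134), (0.10166089236736298, 0.13044710457324982), 16.640792846679688) [[0.5680000185966492, 0.10040000081062317], [0.605400025844574, -0.02459999918937683], [0.7027999758720398, 0.0044999998062849045], [0.6654000282287598, 0.12950000166893005]]
[239.6624 169.7991] 234 [0.6222 0.0168 0.0575] [0.0497 0.0576 0.0632 0.0665]
[219.556  175.6034] 232 [0.6031 0.0783 0.059 ] [0.0501 0.0594 0.065  0.071 ]
rim 256 ((0.526195228099823, -0.2527925670146942), 0.0670103058218956) 0.05385891332902215
204 145 49 43
side 1862
rect ((0.6349884271621704, 0.05253319814801216), (0.09966215491294861, 0.13391003012657166), 16.959104537963867) [[0.567799985408783, 0.10199999809265137], [0.6068999767303467, -0.026000000536441803], [0.7021999955177307, 0.003000000026077032], [0.663100004196167, 0.13109999895095825]]
[216.7978 196.1912] 272 [0.6231 0.0166 0.0583] [0.0555 0.0583 0.0611 0.0655]
[220.2685 216.349 ] 298 [0.6043 0.0793 0.0598] [0.0558 0.0596 0.0641 0.0672]
rim 342 ((0.5273996591567993, -0.25293049216270447), 0.06875492632389069) 0.046688725376532236
188 185 46 51
```

```bash
python3 - <<'E'
from h import *
np.set_printoptions(precision=1,suppress=True,linewidth=150)
th=np.radians(16.8);R=np.array([[np.cos(th),np.sin(th)],[-np.sin(th),np.cos(th)]])
acc=[]
for n in ("top","side"):
  for _ in range(5):
    c=camera(n);P=cloud(c).reshape(-1,3);q=(P[:,:2]-[.635,.0525])@R.T
    acc.append((q,P[:,2]))
  Q=np.concatenate([a[0] for a in acc[-5:]]);Z=np.concatenate([a[1] for a in acc[-5:]])
  for y0 in (.032,-.032):
    G=np.full((6,4),np.nan)
    for i in range(6):
      for j in range(4):
        m=(abs(Q[:,0]-(-.0465+.0093*i))<.0047)&(abs(Q[:,1]-y0-(-.0138+.0092*j))<.0046)
        G[i,j]=Z[m].mean()*1e3
    print(n,y0);print(G)
print(sense()["time"])
E
```

```text
top 0.032
[[36.4 36.8 39.8 36.2]
 [58.6 59.4 59.6 58.3]
 [60.5 62.8 63.5 60.4]
 [60.1 63.5 62.4 60.8]
 [59.1 61.8 61.3 58.7]
 [58.1 58.7 57.8 58.2]]
top -0.032
[[36.  37.2 37.1 36.8]
 [58.  58.  57.8 57.6]
 [58.  58.8 58.6 58. ]
 [58.7 57.5 58.3 57.7]
 [58.3 57.8 58.4 58.2]
 [58.2 58.2 57.9 58.4]]
side 0.032
[[58.1 58.4 58.1 58.1]
 [58.4 59.7 60.  58.2]
 [60.9 63.2 63.1 60. ]
 [62.1 63.3 63.3 60.3]
 [59.3 61.3 60.9 58.5]
 [58.  58.3 58.1 58.1]]
side -0.032
[[58.  58.7 58.6 58.3]
 [57.8 58.2 58.2 58.1]
 [58.2 58.9 58.7 57.8]
 [58.1 58.7 58.4 58.2]
 [58.  58.6 58.4 58.2]
 [58.4 58.3 58.2 58.2]]
1.7
```

View pics/st_top.png

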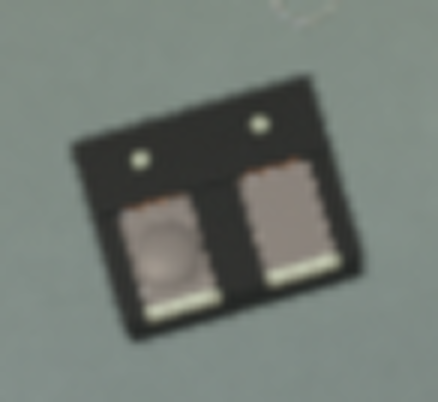

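View pics/st_side.png

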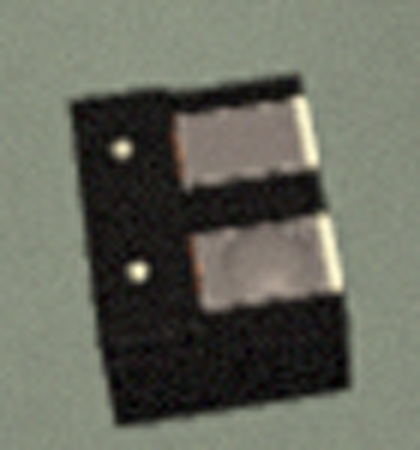

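The swollen pack is in the +y bay: its top rises to about 63.5 mm, while the flat pack stays at 58 mm. The stand is at (0.635, 0.0525) with yaw 16.8°, and the bowl at (0.527, -0.253). I'll turn the tool to the stand's axes and go above the bowl with the fingers shut.

Request:
{"name": "move_arm", "arguments": {"rows": "1 -0.03 -0.036 0 0 0 -0.06; 1 -0.07 -0.084 0 0 0 -0.18; 1 -0.11 -0.132 0 0 0 -0.30; 1 -0.15 -0.18 0 0 0 -0.42; 1 -0.19 -0.23 0 0 0 -0.542; 1 -0.23 -0.277 0 0 0 -0.542; 1 -0.27 -0.325 0 0 0 -0.542; 1 -0.31 -0.373 0 0 0 -0.542; 1 -0.34 -0.41 0 0 0 -0.542; 1 -0.36 -0.434 0 0 0 -0.542", "grip_force": 20}}

```text
time: 2.95
tool_pos: [0.3845, 0.0458, 0.1812]
eef_rot: [-0.145, 0.989, -0.0, 0.001]
wrist_force: [0.7, -0.0, -0.8]
gripper_width: 0.007
```

Request:
{"name": "move_arm", "arguments": {"rows": "1 -0.008 -0.05 0 0 0 0; 1 -0.016 -0.1 0 0 0 0; 1 -0.024 -0.15 0 0 0 0; 1 -0.032 -0.2 0 0 0 0; 1 -0.04 -0.25 0 0 0 0; 1 -0.046 -0.29 0 0 0 0; 1 -0.05 -0.327 0 0 0 0; 1 -0.05 -0.327 0.04 0 0 0; 1 -0.05 -0.327 0.08 0 0 0; 1 -0.05 -0.327 0.10 0 0 0"}}

```text
time: 4.2
tool_pos: [0.5244, -0.2497, 0.078]
eef_rot: [-0.146, 0.989, 0.001, -0.002]
wrist_force: [-0.2, -0.4, 0.8]
gripper_width: 0.009
```

```bash
python3 - <<'E'
from h import *
s=sense();print(s["tool_pos"],s["joint_positions"])
for n in("top","side"): save(camera(n),n+"1.png")
E
```

```text
[ 0.52440642 -0.24972172  0.07799517] [-5.93411983e-01  3.24191367e-01  1.61933226e+00  4.58670798e-05
  1.20235541e+00 -2.45706580e+00]
```

View pics/side1.png

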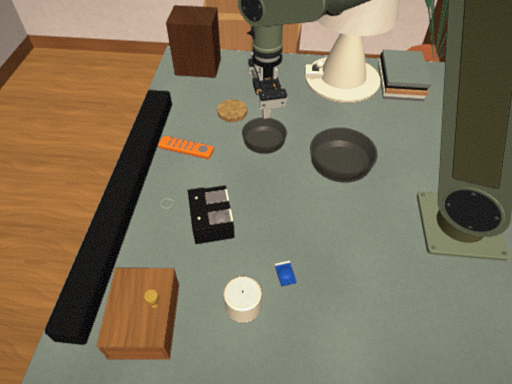

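The fingers hang over the middle of the bowl at about pixel (265,118). Lowering them inside.

Request:
{"name": "move_arm", "arguments": {"rows": "1 0 0 0.03 0 0 0; 1 0 0 0.05 0 0 0; 1 0 0 0.060 0 0 0; 1 0 0 0.063 0 0 0; 1 0 0 0.063 0 0 0; 1 0 0 0.063 0 0 0"}}

```text
time: 5.05
tool_pos: [0.5268, -0.2511, 0.0189]
eef_rot: [-0.146, 0.989, -0.001, 0.001]
wrist_force: [-0.6, 0.1, -0.9]
gripper_width: 0.003
```

Request:
{"name": "move_arm", "arguments": {"rows": "1 -0.005 0.019 0.003 0 0 0; 1 -0.008 0.034 0.003 0 0 0; 1 -0.01 0.044 0.003 0 0 0; 1 -0.013 0.054 0.003 0 0 0; 1 -0.016 0.068 0.003 0 0 0; 1 -0.019 0.082 0.003 0 0 0; 1 -0.022 0.096 0.003 0 0 0; 1 -0.026 0.11 0.003 0 0 0; 1 -0.029 0.125 0.003 0 0 0; 1 -0.032 0.14 0.003 0 0 0"}}

```text
time: 6.3
tool_pos: [0.5162, -0.1064, 0.015]
eef_rot: [-0.146, 0.989, -0.0, 0.0]
wrist_force: [0.4, -2.1, 2.0]
gripper_width: 0.005
```

```bash
cat >> h.py <<'E'
TH=np.radians(16.8);RS=np.array([[np.cos(TH),np.sin(TH)],[-np.sin(TH),np.cos(TH)]])
def st(p): return RS@(np.asarray(p)[:2]-[.635,.0525])
def bowl(g,r=.075):
    out=[]
    for n in("top","side"):
        c=camera(n);P=cloud(c);m=[x for x in outline_of("bowl_center",n)]
        best=None
        for x in m:
            q=P[x["mask"]&(P[...,2]<.06)&(P[...,2]>.03)]
            if len(q)>30:
                cc,rr=cv2.minEnclosingCircle(q[:,:2].astype(np.float32))
                print(n,"bowl",np.round(cc,4),"r",round(rr,4),"stand",st(cc).round(4),round(x["confidence"],2))
    print("tcp",st(sense()["tool_pos"]).round(4),sense()["tool_pos"].round(4) if hasattr(sense()["tool_pos"],'round') else sense()["tool_pos"])
E
python3 - <<'E'
from h import *
bowl(None)
for n in("top","side"): save(camera(n),n+"2.png")
E
```

```text
top bowl [ 0.5224 -0.1656] r 0.0667 stand [-0.1708 -0.1763] 0.77
top bowl [ 0.2988 -0.1855] r 0.0932 stand [-0.3906 -0.1307] 0.57
side bowl [ 0.5289 -0.1577] r 0.0685 stand [-0.1624 -0.1706] 0.85
side bowl [ 0.2965 -0.1873] r 0.0969 stand [-0.3933 -0.1318] 0.84
tcp [-0.1602 -0.1173] [ 0.5155 -0.1061  0.0144]
```

View pics/side2.png

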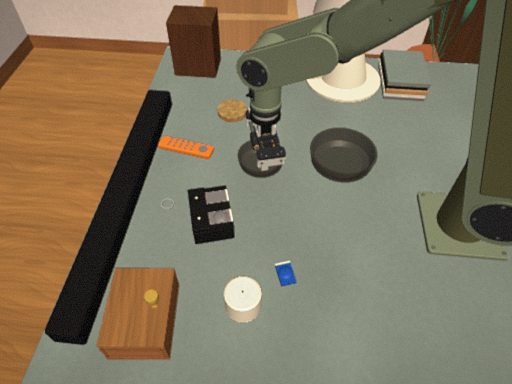

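The fingertip is pulling the bowl along by its inner wall. The bowl is now near pixel (262,158), still upright. Continuing.

Request:
{"name": "move_arm", "arguments": {"rows": "1 -0.003 0.012 0 0 0 0; 1 -0.006 0.026 0 0 0 0; 1 -0.01 0.04 0 0 0 0; 1 -0.014 0.055 0 0 0 0; 1 -0.017 0.07 0 0 0 0; 1 -0.021 0.085 0 0 0 0; 1 -0.025 0.1 0 0 0 0; 1 -0.029 0.115 0 0 0 0; 1 -0.032 0.13 0 0 0 0; 1 -0.035 0.14 0 0 0 0"}}

```text
time: 7.85
tool_pos: [0.509, 0.0378, 0.0148]
eef_rot: [-0.146, 0.989, -0.0, -0.0]
wrist_force: [0.2, -2.7, 1.3]
gripper_width: 0.003
```

```bash
python3 - <<'E'
from h import *
bowl(None)
E
```

```text
top bowl [ 0.2986 -0.1862] r 0.094 stand [-0.391  -0.1313] 0.73
top bowl [ 0.5183 -0.0183] r 0.0672 stand [-0.1322 -0.0341] 0.61
side bowl [ 0.2982 -0.1862] r 0.0951 stand [-0.3914 -0.1311] 0.96
side bowl [ 0.5181 -0.0158] r 0.0681 stand [-0.1316 -0.0316] 0.65
tcp [-0.125  0.022] [0.509  0.0374 0.0146]
```

Request:
{"name": "move_arm", "arguments": {"rows": "1 -0.002 0.012 0 0 0 0; 1 -0.004 0.025 0 0 0 0; 1 -0.006 0.038 0 0 0 0; 1 -0.008 0.05 0 0 0 0; 1 -0.009 0.059 0 0 0 0; 1 -0.010 0.064 0 0 0 0; 1 -0.010 0.064 0 0 0 0"}}

```text
time: 8.93
tool_pos: [0.5002, 0.1017, 0.0148]
eef_rot: [-0.146, 0.989, 0.0, -0.0]
wrist_force: [0.1, 0.2, 1.2]
gripper_width: 0.008
```

```bash
python3 - <<'E'
from h import *
bowl(None)
for n in("top","side"): save(camera(n),n+"3.png")
E
```

```text
top bowl [ 0.2988 -0.1863] r 0.0939 stand [-0.3908 -0.1315] 0.89
top bowl [0.6241 0.0153] r 0.029 stand [-0.0212 -0.0325] 0.66
top bowl [0.5116 0.046 ] r 0.0659 stand [-0.12    0.0295] 0.65
side bowl [ 0.2958 -0.1849] r 0.0959 stand [-0.3933 -0.1292] 0.72
tcp [-0.1151  0.0855] [0.5001 0.1011 0.0147]
```

View pics/side3.png

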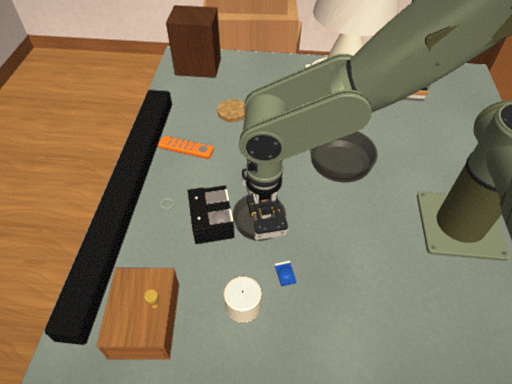

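The bowl is against the stand's front, about (250,215) in the side view. Backing off from the wall, lifting, then going above the swollen pack.

Request:
{"name": "move_arm", "arguments": {"rows": "1 0 -0.015 0 0 0 0; 1 0 -0.018 -0.03 0 0 0; 1 0 -0.02 -0.07 0 0 0; 1 0 -0.03 -0.10 0 0 0; 1 -0.04 -0.04 -0.10 0 0 0; 1 -0.08 -0.05 -0.10 0 0 0; 1 -0.101 -0.0535 -0.09 0 0 0; 1 -0.101 -0.0535 -0.08 0 0 0; 1 -0.101 -0.0535 -0.07 0 0 0; 1 -0.101 -0.0535 -0.07 0 0 0"}}

```text
time: 10.48
tool_pos: [0.6103, 0.0787, 0.0832]
eef_rot: [-0.146, 0.989, 0.0, -0.002]
wrist_force: [0.1, -0.1, 0.5]
gripper_width: 0.004
```

```bash
python3 - <<'E'
from h import *
bowl(None)
for n in("top","side"):
    c=camera(n);save(c,n+"4.png")
    P=cloud(c)
    for k in("swollen_center","flat_center"):
        for r in look_for(k,n)[:3]: print(n,k,w(c,r["position"]).round(4),st(w(c,r["position"])).round(4),round(r["confidence"],2))
    if n=="side":cv2.imwrite("pics/z4.png",cv2.resize(c["image"][150:270,160:320,::-1],None,fx=5,fy=5,interpolation=cv2.INTER_CUBIC))
print(sense()["wrist_force"])
E
```

```text
top bowl [0.5135 0.044 ] r 0.0651 stand [-0.1188  0.027 ] 0.94
top bowl [ 0.2991 -0.1858] r 0.0938 stand [-0.3905 -0.131 ] 0.57
top bowl [0.7348 0.3278] r 0.1051 stand [0.1751 0.2347] 0.49
side bowl [0.5138 0.0457] r 0.0694 stand [-0.118   0.0286] 0.91
side bowl [ 0.2964 -0.187 ] r 0.0963 stand [-0.3933 -0.1314] 0.71
tcp [-0.0139  0.0319] [0.6125 0.079  0.0855]
top swollen_center [0.6017 0.0837 0.0627] [-0.0229  0.0395] 0.36
top swollen_center [0.5121 0.023  0.0024] [-0.1262  0.0072] 0.33
top flat_center [0.621 0.014 0.058] [-0.0245 -0.0328] 0.64
side swollen_center [0.4367 0.1963 0.0087] [-0.1483  0.1949] 0.94
side swollen_center [0.6026 0.0794 0.0602] [-0.0233  0.0351] 0.82
[ 0.32266104  0.38218279 -0.39797   ]
```

View pics/z4.png

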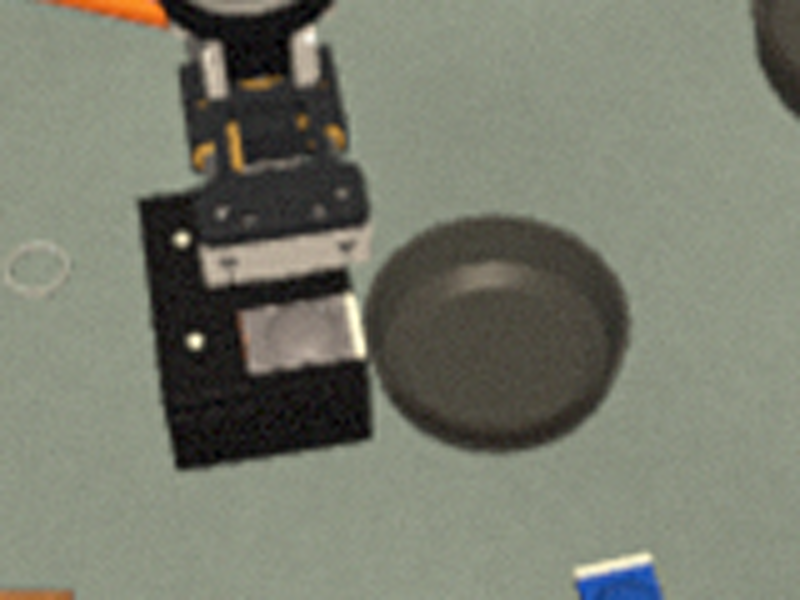

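The bowl sits upright against the front, 4 mm off the bay's middle line. The fingertip is over the rear half of the bulge. Now descending gently.

Request:
{"name": "move_arm", "arguments": {"rows": "1 0 0 0.007 0 0 0; 1 0 0 0.013 0 0 0; 1 0 0 0.016 0 0 0; 1 0 0 0.018 0 0 0; 1 0 0 0.018 0 0 0"}}

```text
time: 11.6
tool_pos: [0.6124, 0.079, 0.0666]
eef_rot: [-0.146, 0.989, 0.0, -0.0]
wrist_force: [0.4, 0.3, -0.8]
gripper_width: 0.006
```

Request:
{"name": "move_arm", "arguments": {"rows": "1 0 0 0.001 0 0 0; 1 0 0 0.002 0 0 0; 1 0 0 0.002 0 0 0"}}

```text
time: 11.98
tool_pos: [0.6124, 0.079, 0.0648]
eef_rot: [-0.146, 0.989, -0.0, -0.0]
wrist_force: [0.4, -0.0, 0.8]
gripper_width: 0.005
```

Request:
{"name": "move_arm", "arguments": {"rows": "1 0 0 0.001 0 0 0; 1 0 0 0.001 0 0 0"}}

```text
time: 12.22
tool_pos: [0.6124, 0.0789, 0.0638]
eef_rot: [-0.146, 0.989, 0.0, -0.0]
wrist_force: [0.4, -0.1, -0.3]
gripper_width: 0.006
```

Request:
{"name": "move_arm", "arguments": {"rows": "1 0 0 0.001 0 0 0; 1 0 0 0.001 0 0 0"}}

```text
time: 12.48
tool_pos: [0.6123, 0.079, 0.0627]
eef_rot: [-0.146, 0.989, 0.0, -0.0]
wrist_force: [-0.3, -0.8, 0.3]
gripper_width: 0.005
```

Request:
{"name": "move_arm", "arguments": {"rows": "1 0 0 0.001 0 0 0; 1 0 0 0.001 0 0 0"}}

```text
time: 12.72
tool_pos: [0.6123, 0.079, 0.0617]
eef_rot: [-0.146, 0.989, 0.0, -0.0]
wrist_force: [-0.4, -0.2, -0.3]
gripper_width: 0.006
```

Request:
{"name": "move_arm", "arguments": {"rows": "1 0 0 0.001 0 0 0; 1 0 0 0.001 0 0 0"}}

```text
time: 12.98
tool_pos: [0.6124, 0.079, 0.0607]
eef_rot: [-0.146, 0.989, 0.0, -0.0]
wrist_force: [0.0, 0.3, 0.0]
gripper_width: 0.005
```

Request:
{"name": "move_arm", "arguments": {"rows": "1 0 0 0.001 0 0 0; 1 0 0 0.001 0 0 0"}}

```text
time: 13.22
tool_pos: [0.6124, 0.079, 0.0597]
eef_rot: [-0.146, 0.989, 0.0, -0.0]
wrist_force: [0.1, -0.3, -0.6]
gripper_width: 0.008
```

```bash
python3 - <<'E'
from h import *
for n in("top","side"):
    c=camera(n);K=c["mtx"]
    p=np.linalg.inv(c["T"])@np.r_[sense()["tool_pos"],1];uv=(K@(p[:3]/p[2]))[:2];print(n,uv)
    x,y=uv.astype(int)
    im=cv2.resize(c["image"][y-40:y+40,x-50:x+50,::-1],None,fx=7,fy=7,interpolation=cv2.INTER_CUBIC)
    cv2.circle(im,(int((uv[0]-x+50.5)*7),int((uv[1]-y+40.5)*7)),5,(0,0,255),1)
    cv2.imwrite(f"pics/z5{n}.png",im)
print(sense()["wrist_force"],sense()["tool_pos"])
E
```

```text
top [219.37998531 172.59444791]
side [217.0235979  215.92786518]
[-0.2715174  -0.20149965 -0.06002607] [0.61243186 0.07896089 0.05981582]
```

View pics/z5side.png

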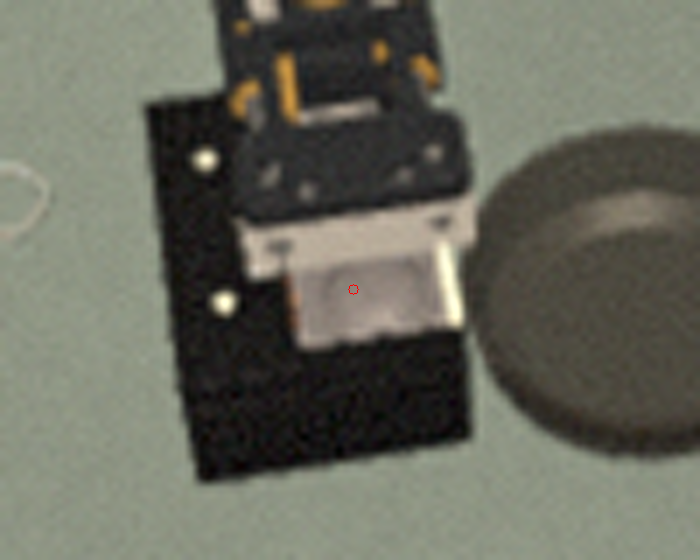

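View pics/z5top.png

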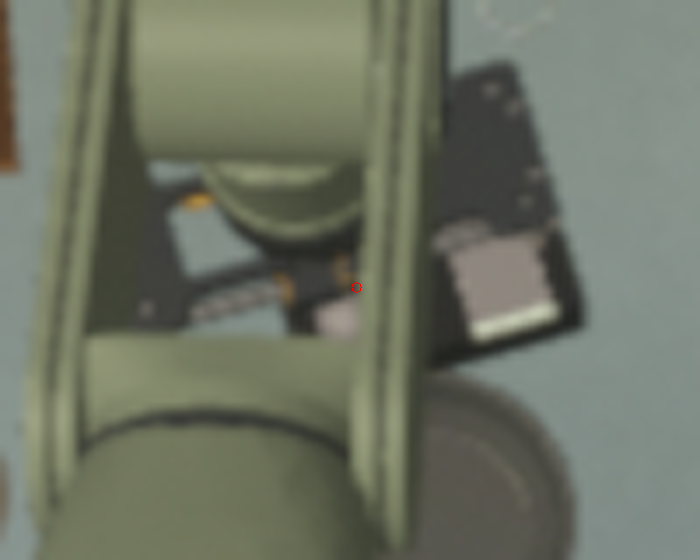

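```bash
python3 - <<'E'
from h import *
np.set_printoptions(precision=0,suppress=True,linewidth=200)
c=camera("side");P=cloud(c)
for v in range(196,230,2): print(v,(P[v,200:236:2,2]*1000).round(0))
im=cv2.imread("pics/side1.png")[60:160,210:320];cv2.imwrite("pics/z1.png",cv2.resize(im,None,fx=6,fy=6))
E
```

```text
196 [225. 226. 227. 225. 224. 226. 226. 225. 225. 225. 225. 225. 224. 225. 226. 223. 224.   0.]
198 [223. 223. 224. 226. 225. 225. 226. 224. 225. 225. 225. 223. 225. 224. 225. 227. 225. 224.]
200 [ 64. 224. 224. 224. 225. 225. 222. 226. 223. 222. 224. 225. 223. 226. 223. 223. 223. 220.]
202 [ 68. 223. 225. 225. 223. 225. 224. 224. 226. 225. 224. 222. 221. 219. 218. 218. 218. 214.]
204 [ 62. 224. 225. 223. 222. 221. 220. 219. 219. 220. 215. 217. 214. 210. 212. 210. 208. 207.]
206 [ 67. 214. 219. 218. 217. 214. 211. 211. 208. 208. 208. 208. 206. 197. 196. 194. 195. 191.]
208 [ 65. 212. 209. 209. 207. 203. 198. 197. 197. 195. 194. 191. 191. 190. 189. 185. 186. 187.]
210 [ 66. 196. 194. 193. 194. 190. 193. 189. 190. 189. 185. 187. 185. 183.  58.  59.   1.  44.]
212 [ 65.  62. 186. 188. 185. 185. 183. 183.  61.  66.  65.  63.  58.  56.  60.  59.   2.  42.]
214 [63. 63. 66. 62. 63. 59. 60. 59. 62. 64. 64. 63. 62. 63. 59. 59.  0. 40.]
216 [62. 63. 63. 65. 63. 58. 58. 61. 63. 62. 65. 65. 61. 64. 58. 57. 58. 41.]
218 [64. 64. 65. 64. 65. 59. 59. 57. 61. 60. 60. 63. 62. 58. 59. 60. 55. 43.]
220 [65. 65. 65. 64. 65. 58. 57. 59. 60. 61. 61. 60. 60. 58. 58. 57. 60. 41.]
222 [65. 64. 63. 67. 64. 58. 58. 60. 59. 57. 58. 58. 55. 58. 60. 59. 60. -0.]
224 [62. 63. 63. 64. 63. 57. 60. 59. 58. 55. 58. 57. 57. 59. 60. 57. 58. -1.]
226 [63. 63. 65. 66. 61. 59. 57. 60. 60. 58. 56. 58. 60. 58. 54. 54. 53. -2.]
228 [67. 62. 66. 63. 59. 60. 59. 57. 54. 56. 55. 52. 50. 51. 47. 46. 47. -1.]
```

View pics/z1.png

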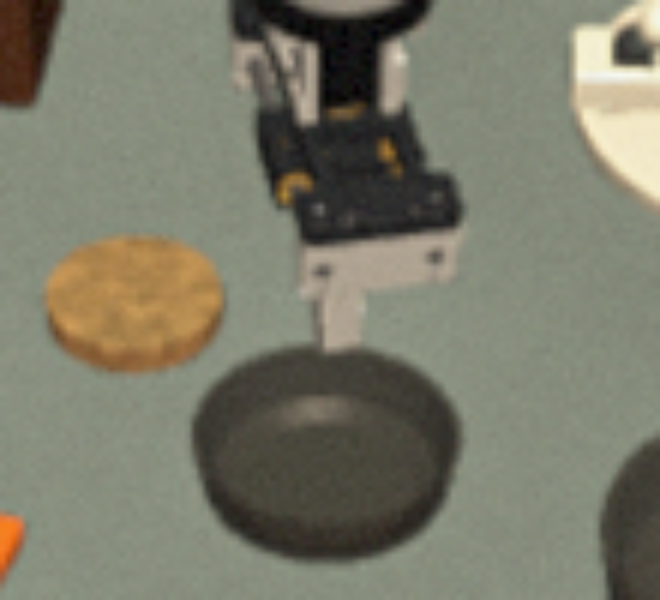

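```bash
python3 - <<'E'
from h import *
c=camera("side");K=c["mtx"]
for q in([.5244,-.2497,.078],[.5268,-.2511,.0189],[.6124,.079,.0835],[.6124,.079,.0597],[.6124,.079,.12],[.6124,.079,.18]):
    p=np.linalg.inv(c["T"])@np.r_[q,1];print(q,(K@(p[:3]/p[2]))[:2])
d=c["image"][180:250,180:260,::-1]
cv2.imwrite("pics/z6.png",cv2.resize(d,None,fx=9,fy=9,interpolation=cv2.INTER_NEAREST))
E
```

```text
[0.5244, -0.2497, 0.078] [264.72930333 123.33573924]
[0.5268, -0.2511, 0.0189] [263.55694424 137.99245824]
[0.6124, 0.079, 0.0835] [216.35921706 210.10435854]
[0.6124, 0.079, 0.0597] [217.0372029  215.96988423]
[0.6124, 0.079, 0.12] [215.26891825 200.67174904]
[0.6124, 0.079, 0.18] [213.33017326 183.89889348]
```

View pics/z6.png

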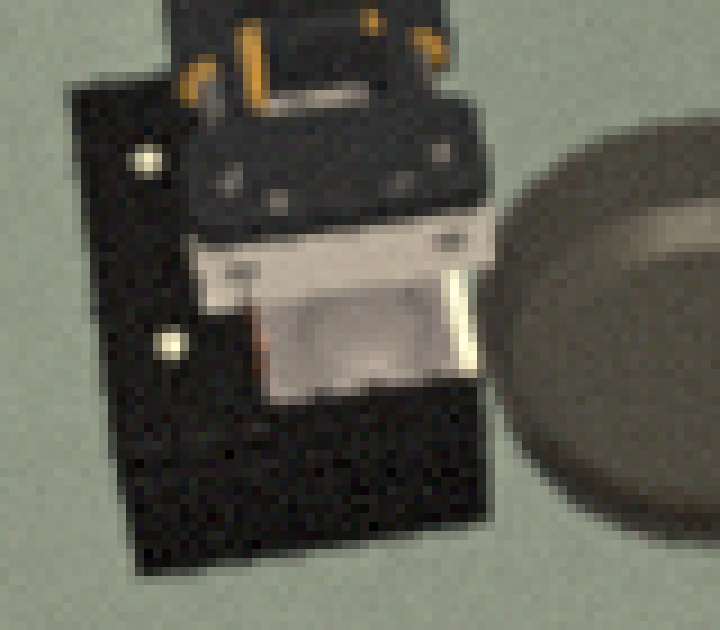

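The picture disagrees with the reading: no fingertip shows at the projected TCP. The tip seems to sit about 20 mm higher than reported, hidden behind the gripper's end plate. I'll move aside to where the tip is visible and measure it.

Request:
{"name": "move_arm", "arguments": {"rows": "1 0 0 -0.03 0 0 0; 1 0 -0.03 -0.06 0 0 0; 1 0 -0.08 -0.06 0 0 0; 1 0 -0.13 -0.06 0 0 0; 1 0 -0.18 -0.06 0 0 0; 1 0 -0.22 -0.06 0 0 0; 1 0 -0.24 -0.06 0 0 0; 1 0 -0.24 -0.06 0 0 0"}}

```text
time: 14.42
tool_pos: [0.6818, -0.1515, 0.1196]
eef_rot: [-0.145, 0.989, 0.0, -0.0]
wrist_force: [0.1, -0.0, 0.8]
gripper_width: 0.006
```

```bash
python3 - <<'E'
from h import *
np.set_printoptions(precision=4,suppress=True,linewidth=200)
t=np.array(sense()["tool_pos"]);print(t)
c=camera("side");K=c["mtx"];P=cloud(c)
p=np.linalg.inv(c["T"])@np.r_[t,1];uv=(K@(p[:3]/p[2]))[:2];print(uv)
q=P[(np.linalg.norm(P[...,:2]-t[:2],axis=-1)<.04)&(P[...,2]>.06)&(P[...,2]<.22)]
print(len(q))
for z in np.arange(.06,.22,.01):
    a=q[abs(q[:,2]-z)<.005]
    if len(a)>2: print(z.round(2),len(a),a.min(0),a.max(0),a.mean(0))
x,y=uv.astype(int)
im=cv2.resize(c["image"][y-50:y+30,x-50:x+50,::-1],None,fx=7,fy=7,interpolation=cv2.INTER_CUBIC)
cv2.circle(im,(int((uv[0]-x+50.5)*7),int((uv[1]-y+50.5)*7)),5,(0,0,255),1)
cv2.imwrite("pics/z7.png",im)
E
```

```text
[ 0.6818 -0.1515  0.1196]
[203.6269 131.7285]
75
0.15 6 [ 0.6685 -0.145   0.1494] [ 0.6843 -0.1417  0.1548] [ 0.6763 -0.1437  0.1525]
0.16 23 [ 0.6697 -0.152   0.1555] [ 0.6904 -0.1371  0.165 ] [ 0.6789 -0.141   0.1608]
0.17 22 [ 0.669  -0.144   0.1653] [ 0.6865 -0.1377  0.1748] [ 0.6772 -0.1413  0.1707]
0.18 21 [ 0.6683 -0.1454  0.1752] [ 0.6858 -0.1361  0.1847] [ 0.677  -0.1411  0.18  ]
0.19 3 [ 0.6704 -0.1429  0.1855] [ 0.6821 -0.1367  0.1873] [ 0.675  -0.14    0.1864]
```

View pics/z7.png

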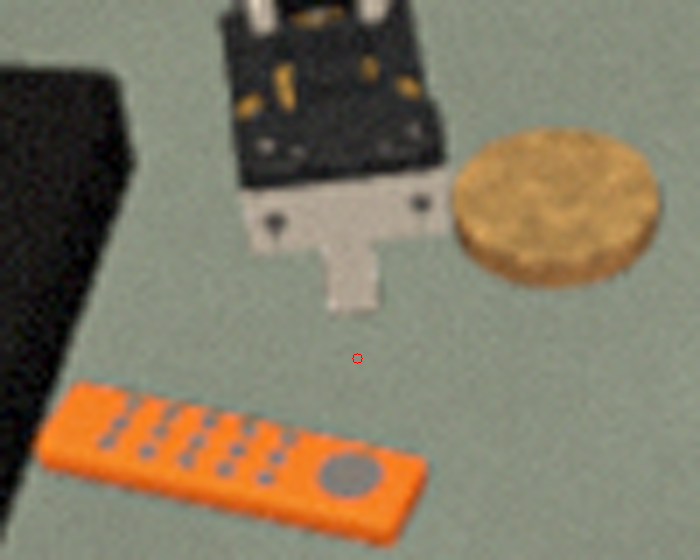

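The xy of the fingers matches the reading: the face is where it should be. Their visible end is at z≈0.147, though, against a reported TCP of 0.120. So with the jaws shut the real tip is about 25 mm above the reported TCP, and I should expect contact at TCP z≈0.037. Going back and feeling for it.

Request:
{"name": "move_arm", "arguments": {"rows": "1 0 0.05 0 0 0 0; 1 0 0.1 0 0 0 0; 1 0 0.15 0 0 0 0; 1 0 0.2 0 0 0 0; 1 0 0.23 0.01 0 0 0; 1 0 0.24 0.04 0 0 0; 1 0 0.24 0.06 0 0 0; 1 0 0.24 0.068 0 0 0; 1 0 0.24 0.072 0 0 0; 1 0 0.24 0.072 0 0 0"}}

```text
time: 15.72
tool_pos: [0.6131, 0.0784, 0.0482]
eef_rot: [-0.146, 0.989, -0.0, 0.0]
wrist_force: [-0.1, 0.2, -0.2]
gripper_width: 0.009
```

Request:
{"name": "move_arm", "arguments": {"rows": "1 0 0 0.001 0 0 0; 1 0 0 0.002 0 0 0; 1 0 0 0.003 0 0 0; 1 0 0 0.003 0 0 0"}}

```text
time: 16.23
tool_pos: [0.6124, 0.0789, 0.0448]
eef_rot: [-0.146, 0.989, 0.0, -0.0]
wrist_force: [0.2, 0.4, 0.2]
gripper_width: 0.008
```

Request:
{"name": "move_arm", "arguments": {"rows": "1 0 0 0.001 0 0 0; 1 0 0 0.002 0 0 0; 1 0 0 0.002 0 0 0"}}

```text
time: 16.6
tool_pos: [0.6123, 0.079, 0.0427]
eef_rot: [-0.146, 0.989, 0.0, -0.0]
wrist_force: [0.3, 0.4, 0.2]
gripper_width: 0.001
```

Request:
{"name": "move_arm", "arguments": {"rows": "1 0 0 0.001 0 0 0; 1 0 0 0.001 0 0 0"}}

```text
time: 16.85
tool_pos: [0.6124, 0.079, 0.0417]
eef_rot: [-0.146, 0.989, 0.0, -0.0]
wrist_force: [0.6, -0.6, 0.6]
gripper_width: 0.006
```

Request:
{"name": "move_arm", "arguments": {"rows": "1 0 0 0.001 0 0 0; 1 0 0 0.001 0 0 0"}}

```text
time: 17.1
tool_pos: [0.6124, 0.079, 0.0407]
eef_rot: [-0.146, 0.989, 0.0, -0.0]
wrist_force: [-0.1, 0.3, -0.3]
gripper_width: -0.0
```

Request:
{"name": "move_arm", "arguments": {"rows": "1 0 0 0.001 0 0 0; 1 0 0 0.001 0 0 0"}}

```text
time: 17.35
tool_pos: [0.6124, 0.079, 0.0397]
eef_rot: [-0.146, 0.989, 0.0, -0.0]
wrist_force: [-0.5, -0.3, -0.3]
gripper_width: 0.003
```

Request:
{"name": "move_arm", "arguments": {"rows": "1 0 0 0.001 0 0 0; 1 0 0 0.001 0 0 0"}}

```text
time: 17.6
tool_pos: [0.6127, 0.079, 0.0391]
eef_rot: [-0.146, 0.989, -0.0, 0.0]
wrist_force: [-0.4, 0.3, 1.6]
gripper_width: 0.003
```

Request:
{"name": "move_arm", "arguments": {"rows": "1 0 0 0.0005 0 0 0; 1 0 0 0.0005 0 0 0"}}

```text
time: 17.85
tool_pos: [0.613, 0.079, 0.0391]
eef_rot: [-0.146, 0.989, -0.0, 0.001]
wrist_force: [-1.0, -0.6, 5.0]
gripper_width: 0.009
```

Contact at about 5 N. Dragging towards the front.

Request:
{"name": "move_arm", "arguments": {"rows": "1 0.002 0 0 0 0 0; 1 0.004 0 0 0 0 0; 1 0.006 0 0 0 0 0; 1 0.008 0 0 0 0 0; 1 0.010 0 0 0 0 0"}}

```text
time: 18.48
tool_pos: [0.6037, 0.076, 0.0391]
eef_rot: [-0.146, 0.989, -0.0, 0.001]
wrist_force: [1.5, 0.7, 5.0]
gripper_width: 0.003
```

```bash
python3 - <<'E'
from h import *
c=camera("side")
cv2.imwrite("pics/z8.png",cv2.resize(c["image"][180:260,180:280,::-1],None,fx=7,fy=7,interpolation=cv2.INTER_CUBIC))
print(sense()["wrist_force"],sense()["tool_pos"])
E
```

```text
[0.36787701 0.10292186 6.12688129] [0.60349262 0.07595151 0.03906763]
```

View pics/z8.png

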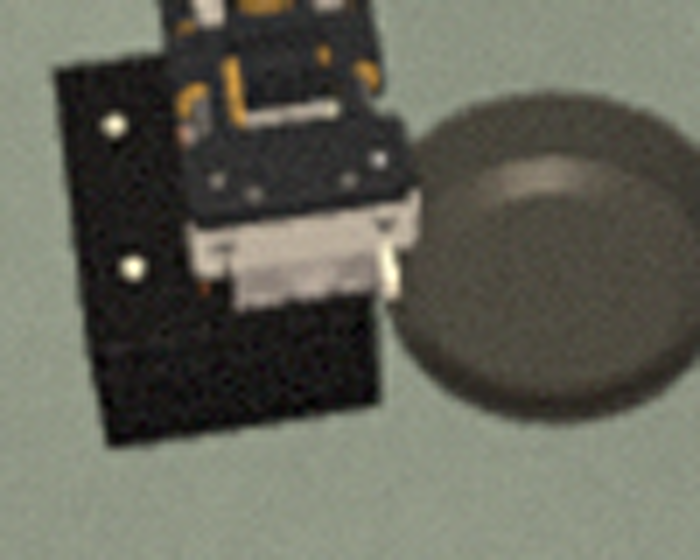

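The pack is following: a gap shows at its back at (210,287), and its front edge is past the stand at (390,275). Continuing.

Request:
{"name": "move_arm", "arguments": {"rows": "1 0.003 0 0 0 0 0; 1 0.006 0 0 0 0 0; 1 0.009 0 0 0 0 0; 1 0.012 0 0 0 0 0; 1 0.014 0 0 0 0 0"}}

```text
time: 19.15
tool_pos: [0.5902, 0.072, 0.039]
eef_rot: [-0.146, 0.989, -0.0, 0.001]
wrist_force: [1.7, 0.5, 5.3]
gripper_width: 0.007
```

Request:
{"name": "move_arm", "arguments": {"rows": "1 0.003 0 0 0 0 0; 1 0.006 0 0 0 0 0; 1 0.009 0 0 0 0 0; 1 0.011 0 0 0 0 0"}}

```text
time: 19.65
tool_pos: [0.5792, 0.0687, 0.0388]
eef_rot: [-0.146, 0.989, -0.0, 0.0]
wrist_force: [1.0, 0.0, 5.9]
gripper_width: 0.003
```

```bash
python3 - <<'E'
from h import *
c=camera("side")
cv2.imwrite("pics/z9.png",cv2.resize(c["image"][180:260,180:280,::-1],None,fx=7,fy=7,interpolation=cv2.INTER_CUBIC))
print(sense()["wrist_force"],sense()["tool_pos"],st(sense()["tool_pos"]))
E
```

```text
[ 0.15830023 -0.6317234   5.50205512] [0.57894021 0.06862994 0.03878349] [-0.04900506  0.03164457]
```

View pics/z9.png

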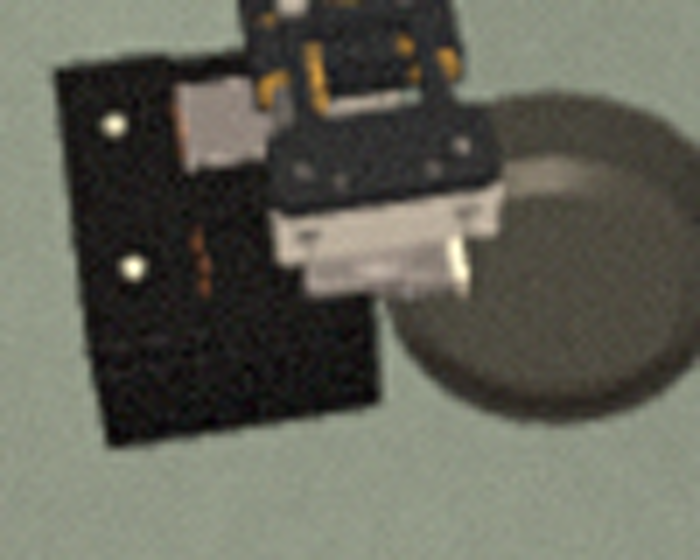

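The pack is half out over the bowl, still under about 5.5 N. Pulling on past the edge.

Request:
{"name": "move_arm", "arguments": {"rows": "1 0.003 0 0 0 0 0; 1 0.006 0 0 0 0 0; 1 0.009 0 0 0 0 0; 1 0.012 0 0 0 0 0; 1 0.015 0 0 0 0 0; 1 0.015 0 0 0 0 0"}}

```text
time: 20.45
tool_pos: [0.5641, 0.0645, 0.038]
eef_rot: [-0.146, 0.989, 0.0, -0.0]
wrist_force: [-0.0, 0.1, 0.3]
gripper_width: 0.002
```

```bash
python3 - <<'E'
from h import *
c=camera("side")
cv2.imwrite("pics/z10.png",cv2.resize(c["image"][180:260,180:280,::-1],None,fx=7,fy=7,interpolation=cv2.INTER_CUBIC))
print(sense()["wrist_force"],sense()["tool_pos"],st(sense()["tool_pos"]))
E
```

```text
[0.15199504 0.13139818 0.14564776] [0.56438303 0.06451635 0.03816937] [-0.0641299   0.03191403]
```

View pics/z10.png

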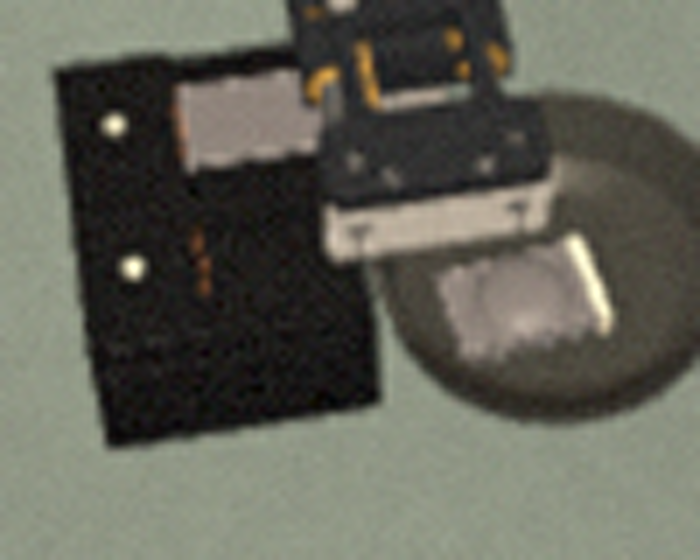

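The pack lies in the bowl, around (525,300) in the crop. Lifting away and checking.

Request:
{"name": "move_arm", "arguments": {"rows": "1 0 0 -0.03 0 0 0; 1 0 0 -0.08 0 0 0; 1 0 0 -0.13 0 0 0; 1 0 -0.05 -0.16 0 0 0; 1 0 -0.1 -0.18 0 0 0; 1 0 -0.15 -0.18 0 0 0; 1 0 -0.2 -0.18 0 0 0; 1 0 -0.25 -0.18 0 0 0; 1 0 -0.27 -0.18 0 0 0; 1 0 -0.27 -0.18 0 0 0"}}

```text
time: 21.75
tool_pos: [0.6425, -0.1946, 0.2178]
eef_rot: [-0.145, 0.989, 0.0, -0.0]
wrist_force: [-0.3, -0.0, -0.4]
gripper_width: 0.002
```

```bash
python3 - <<'E'
from h import *
bowl(None)
for n in("top","side"):
    c=camera(n);save(c,n+"9.png")
    for k in("swollen_center","flat_center"):
        for r in look_for(k,n)[:3]: print(n,k,w(c,r["position"]).round(4),st(w(c,r["position"])).round(4),round(r["confidence"],2))
E
```

```text
top bowl [ 0.2989 -0.1868] r 0.0941 stand [-0.3909 -0.1319] 0.97
top bowl [0.5124 0.047 ] r 0.0676 stand [-0.119   0.0302] 0.82
side bowl [ 0.2984 -0.1873] r 0.0955 stand [-0.3916 -0.1323] 0.88
side bowl [0.5132 0.0457] r 0.0687 stand [-0.1186  0.0287] 0.61
tcp [-0.0635 -0.2363] [ 0.6425 -0.192   0.2185]
top swollen_center [0.5232 0.0527 0.0133] [-0.107   0.0325] 0.71
top swollen_center [0.4365 0.1864 0.0107] [-0.1514  0.1856] 0.52
top flat_center [0.6225 0.0135 0.0598] [-0.0233 -0.0337] 0.76
side swollen_center [ 0.6428 -0.3744  0.0183] [-0.1159 -0.4109] 0.72
side swollen_center [0.4387 0.1936 0.0071] [-0.1472  0.1918] 0.67
side swollen_center [0.5216 0.0628 0.0159] [-0.1056  0.0427] 0.62
side flat_center [0.6242 0.0168 0.0599] [-0.0207 -0.031 ] 0.65
side flat_center [0.63   0.0814 0.0585] [0.0036 0.0291] 0.2
```

View pics/side9.png

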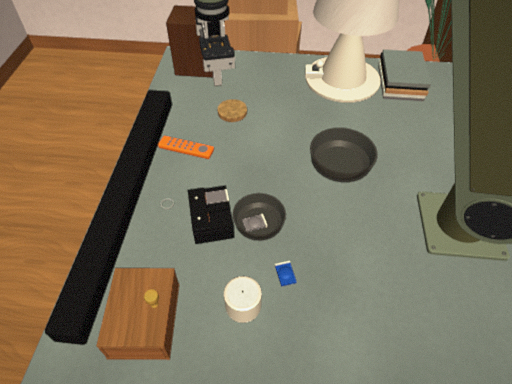

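The pack lies in the bowl at (255,222), the bowl stands upright at the stand, the flat pack is in place at (217,196), and the arm is clear of everything.

```bash
python3 -c "
from cell import hand_in
print(hand_in())"
```

```text
the job is handed in; nothing more can be done
None
```

I dragged the small smoked glass bowl up against the stand's front, below the +y bay, with a shut fingertip inside its wall. Then I pulled the swollen pack out with about 5–6 N of fingertip pressure until it dropped into the bowl. I lifted the arm clear and handed the job in at about 22 s; no verdict is reported.

**Last checks:**
- **Bowl:** upright, its centre about 69 mm in front of the stand and within 4 mm of the bay's middle line.
- **Swollen pack:** lying in the bowl, roughly 13–20 mm from its axis, at about z = 14 mm.
- **Flat pack:** within about 3 mm of its first reading, which is within the networks' error.
- **Other things:** the candle, remote, ring and coasters look untouched in the pictures; I did not measure them again.

**Disagreements:**
- **Fingertip height:** with the jaws shut, the real fingertip was about 24 mm above the reported TCP. The first descent therefore met nothing, so I measured the tip in the image and felt for contact.
- **Network false hits:** the networks also marked the blue decoy and, once, the coasters as the swollen pack. I ruled these out from the pictures.

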